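Unhook the fry basket and set it in the tray

ROBOT

A 7-joint arm with a two-finger parallel gripper is mounted at the origin on the work surface. World frame = base frame: x ahead of the robot, y to its left, z up, the work surface at z = 0. Lengths are in m, angles in rad, forces in N, time in s.
With the tool pointing down it reaches from about 0.35 to 0.9 m from the base axis. Payload 19.9 kg.
Tool frame: the origin (TCP) lies midway between the tips of the shut fingers; the grasp point (between the pads) lies 19 mm behind it; z points along the fingers, x is the direction in which the jaws open and shut, and the axes are right-handed (so a half turn about z gives the same grasp; the last joint's range is limited). The gripper opens to 85 mm and grips with 20 to 120 N. Pads are 22 mm wide; open, the fingers measure 114 mm over their backs; the gripper's body (76 mm by 85 mm) begins 54 mm behind the grasp point. The pads swing forward as they close: fully open they stand 13 mm farther back than shut.
Start: joints at [1.248, 0.417, -0.01, 1.614, 0.005, 1.111, -0.053], TCP at [0.173, -0.601, 0.231] pointing down, gripper open.
Joint ranges: [-2.81, 2.81], [-0.39, 2.02], [-1.27, 1.25], [0.06, 2.57], [-1.19, 4.33], [0.19, 2], [-2.82, 2.82]. Speed limits (rad/s): [1.89, 1.89, 2.39, 2.39, 3.01, 3.01, 3.01].

INTERFACE

Orientations are given as a unit quaternion [w, x, y, z].
In Python, from station import monitor, eyes, ctrl, finder gives the robot as it stands.
- The arm moves only by the tool apply_moves, never from a script. Its argument "moves" is a list of rows, each a list of 7 numbers: the shift along the tool's x, y, z in cm, then the turn, a rotation vector about the tool's x, y, z in degrees, then the finger opening in cm, from 0 to 8.54. In form: [[tx, ty, tz, rx, ry, rz, fingers], ...]. A call has 1 to 12 rows; each row shifts and turns the pose as measured when the row begins, along the tool's axes as they then stand; what a row does not reach is not made up. A row lasts 1/10 s, in which the tool goes at most 50 mm and 8.59 degrees, less where a joint would pass 70% of its speed; a pose out of reach is approached as far as the arm can. A call with a gripper value outside its range is refused whole. The fingers move at their own pace and stop on an object; "newtons" is the grip in N (left out, the last holds). Time passes only in rows, so rows that do not move let the fingers close. It gives the time, the measured TCP pose, the force and the opening at its end, in the units of the state.
- monitor.sense(): the state, without advancing time (a new reading comes with each control period).
- eyes.read_camera(name): name is "scene" or "top" or "wrist"; returns a dict with "pixels" (420x560x3 uint8, blue, green, red), "fx", "fy", "cx", "cy" (pixels), "world_to_cam" (4x4, takes a point from world to camera coordinates); the wrist camera has in their place "mount" (4x4, takes a point from camera to tool coordinates, whose origin is the TCP and whose axes are the tool frame's). Camera axes: x right, y down, z forward; pixel columns grow to the right and rows downward; lengths in m; the calibration is good to about 2 mm. A picture is of the moment at which its call begins: read the wrist's pose just before it. There is no depth.
- ctrl.hand_in(): hands the job in, once; it reports no verdict.
Trained networks look in the newest picture that a camera, given by its name, has taken for a name from the list of things; names that differ only in an ending like _2 or _b are one class to them, and where a whole thing is asked for, a point or a joint stands for the part that bears it (a point fixed in the world has none). Each returns a list of dicts, best first, with "score" (0 to 1); they miss things now and then, are a little off and sometimes report something else, mostly with a low value. They report only what shows in the picture. A call takes as long as a camera call.
- finder.find_in(camera, query): "rect" ([left, top, right, bottom] in pixels, round what is visible of it).
- finder.masks_of(camera, query): "region" (420x560 bool, what is visible of it) and "rect" ([left, top, right, bottom] in pixels, round what is visible of it).
- finder.spot_point(camera, query): "pixel" ([column, row] in pixels: a listed point, or the origin of a listed thing).
The state is a dict: "clock": time; "qpos": joint angles; "joint_vel": joint speeds; "joint_torque": joint torques, N m; "position": TCP position; "tcp_rot": TCP orientation; "ft_force": force on the tool from outside, world axes, zero at the start; "ft_torque": the same for the moment, N m; "finger_gap": finger opening in m.
Only numpy, scipy, OpenCV 4.12 (cv2) and the standard library are available. Lean on these libraries where they do the work, as an engineer would, in place of code of your own. Each camera call takes 0.05 s, during which the arm holds its last target.

TASK

Take the small wire fry basket out of its drain cradle: raise its orange handle end so that the basket tilts and its front clears the cradle's yellow front lip while the tongue at its rear is still under the yellow hold-down bar, then draw it out towards the handle without forcing it. Set it gently, without dropping it, flat inside the open blue tray, let go, and leave the bottle, shaker, jar and cup standing and the covered tub where it is.

Things in the scene. Friction and masses are not known exactly. Their poses are not given: they have to be found in the camera images.
- basket: Loose wire fry basket, 0.2 to 0.45 kg, 150 long (x) x 110 wide (y) x 70 high, open on top. Origin: centre of its underside; z up, +x to its rear. It starts in the cradle, aligned with it, origin 12 above the cradle's. Orange handle grip at the front: 14 wide (y), 22 high, x -94 to -184, centred at z 60.
- basket_grip (a point): Good place to pinch the basket's handle across its 14 mm width (y), on the grip's centre line: basket x -120, y 0, z +60 mm. Axes as the basket's.
- basket_toe (a point): Middle of the basket's front bottom edge: basket x -75, y 0, z 0 mm. To free the basket, turn it 10 to 14 degrees about its rear bottom edge (x +75, z 0), handle end up, so that this toe rises over the cradle's lip.
- basket_tongue (a point): Middle of the rear end of the basket's flat orange tongue (60 wide, 4 thick, x +75 to +97, z 14 to 18): basket x +97, y 0, z +16 mm. With the toe over the lip, about 12 to 20 mm of travel towards the handle frees it from the bar (30 mm is safe).
- cradle: Dark steel drain cradle, fixed to the table. Origin: on the table under the basket's centre; +x to its rear. Drip plate x -100 to +120, 150 wide, top at z 12. Low side guides, inner faces at y +-61.5, top at z 30. Its bar stops the basket from going straight up (5 mm of room); its lip stops it from being drawn out level.
- cradle_lip (a point): Middle of the top of the cradle's yellow front lip, which crosses it at x -86 to -80 and rises 18 above the drip plate: cradle x -83, y 0, z 30 mm.
- cradle_bar (a point): Middle of the underside of the yellow hold-down bar across the cradle's rear, x +85 to +101, z 35 to 43, on posts at y +-65; at the start the tongue is about 12 mm deep under it. Cradle x +93, y 0, z 35 mm.
- tray: Loose open blue plastic tray, 0.8 kg, 260 (x) x 170 (y) x 30 high, rim to 274 x 184, left or right of the cradle. Origin: centre of its underside; inner floor at z 4, inside 252 x 162. The basket fits lengthwise, handle over the rim at the tray's -x end (nearer the robot), best with its origin 10 mm to -x of the tray's.
- tub: Black tub with a steel lid, 262 x 172 x 101 high, 2.5 kg, on the cradle's other side; leave it. Origin: centre of its underside.
- squeeze_bottle: Standing yellow bottle, 54 across, 150 high; origin: centre of its underside, z up.
- shaker: Standing aluminium shaker, 64 across, 98 high; origin: centre of its underside, z up.
- spice_jar: Standing amber jar with a green lid, 48 across, 85 high; origin: centre of its underside, z up.
- sauce_cup: Standing open steel cup, 70 across, 45 high; origin: centre of its underside, z up.

How it is judged:
On the way:
1. handle end raised: the basket's toe is above the cradle's front lip while its tongue is still under the hold-down bar (z of basket_toe in the frame of cradle between 0.031 and 0.09 m and x of basket_tongue in the frame of cradle above 0.086 m and z of basket_tongue in the frame of cradle below 0.035 m and y of basket_tongue in the frame of cradle between -0.03 and 0.03 m and angle between basket's own z axis and vertical above 0.09 rad), for 0.05 s.
At the end, for the whole second after the job is handed in: The basket rests flat on the floor of the blue tray (underside within 6 mm of the tray's inner floor, within 0.06 rad of level, its centre within 70 mm along and 45 mm across the tray's centre), the tray itself flat on the table, everything released and at rest, bystanders still standing (x of basket in the frame of tray between -0.07 and 0.07 m and y of basket in the frame of tray between -0.045 and 0.045 m and z of basket in the frame of tray between -0.002 and 0.01 m and angle between basket's own z axis and vertical below 0.06 rad and angle between tray's own z axis and vertical below 0.05 rad and height (world z) of tray below 0.008 m and linear speed of basket below 0.03 m/s and angular speed of basket below 0.2 rad/s); the robot touches nothing.
It fails at once if the basket is forced: it presses on the cradle with over 60 N (contact force between basket and cradle above 60 N).
It fails at once if the basket is dropped: it moves faster than 0.6 m/s while the fingers do not touch it (linear speed of basket above 0.6 m/s and contact force between the fingers and basket below 0.05 N).
It fails at once if the bottle, shaker, jar or cup is knocked over (angle between any of squeeze_bottle, shaker, spice_jar, sauce_cup's own z axis and vertical above 0.5 rad).
It fails at once if the covered tub is shifted more than 50 mm (distance of tub from where it was at the start of the episode above 0.05 m).
It also fails if it takes over 40 s, if anything falls off the work surface, if the arm or the gripper's body presses on something with over 40 N, if the wrist force passes 120 N, or if a joint passes its speed limit or range.

## Working session

There is one attempt and no reset: what is moved stays moved. The work goes in short steps, Python scripts to look and compute and a tool call to move; the robot and the scene stay as the last step left them, time stands still between calls to the robot, and variables do not carry over. Pictures are saved under pics/ and viewed, and the job is handed in when it is done.

Besides the shell and the picture viewer there is one more tool, called after ">>>" as name([rows], argument=value, ...), one row to a line, values as JSON. apply_moves: Moves the arm, as the interface text tells. Its arguments: {"type":"object","properties":{"moves":{"type":"array"},"newtons":{"type":"number"}},"required":["moves"]}

```bash
ls; mkdir -p pics; python3 - <<'E'
from station import monitor, eyes, ctrl, finder
import cv2
s=monitor.sense(); print({k:s[k] for k in('clock','position','tcp_rot','finger_gap','ft_force')})
for n in('scene','top'):
    d=eyes.read_camera(n); cv2.imwrite(f'pics/{n}0.png',d['pixels']); print(n,d['fx'],d['fy'],d['cx'],d['cy'],d['world_to_cam'])
    for q in('basket','basket_grip','basket_toe','basket_tongue','cradle','cradle_lip','cradle_bar','tray','tub','squeeze_bottle','shaker','spice_jar','sauce_cup'):
        print(n,q,[(round(r['score'],2),[round(float(v)) for v in r['pixel']]) for r in finder.spot_point(n,q)[:2]])
print(monitor.sense()['clock'])
E
```

```text
pics
{'clock': 0.0, 'position': array([ 0.17310577, -0.60017976,  0.23064623]), 'tcp_rot': array([-3.38705374e-04,  7.99119574e-01, -6.01171779e-01, -5.33170085e-04]), 'finger_gap': 0.08572864362501982, 'ft_force': array([-0.18099386,  1.00808047, -0.35377947])}
scene 458.1981233752085 458.1981233752085 284.4976216084305 208.4716718494657 [[ 0.45657297  0.88940858  0.02221483 -0.2788234 ]
 [ 0.49567008 -0.23355571 -0.83651832 -0.20944962]
 [-0.73881818  0.39294288 -0.54748844  1.49258905]
 [ 0.          0.          0.          1.        ]]
scene basket [(0.65, [284, 237])]
scene basket_grip [(0.79, [260, 193]), (0.31, [304, 248])]
scene basket_toe [(0.74, [270, 220])]
scene basket_tongue [(0.91, [304, 256]), (0.16, [273, 221])]
scene cradle [(0.95, [283, 240])]
scene cradle_lip [(0.61, [271, 212]), (0.45, [152, 280])]
scene cradle_bar [(0.8, [303, 250])]
scene tray [(0.85, [150, 280])]
scene tub [(0.58, [383, 218])]
scene squeeze_bottle [(0.71, [396, 270])]
scene shaker [(0.74, [233, 328]), (0.55, [180, 211])]
scene spice_jar [(0.85, [179, 211]), (0.37, [312, 182])]
scene sauce_cup [(0.88, [312, 181])]
top 412.3447456696027 412.3447456696027 280.9919457847657 207.570267571636 [[ 0.01599916 -0.9996878  -0.01919216  0.00448701]
 [-0.99781434 -0.0147325  -0.06441666  0.57629289]
 [ 0.0641138   0.02018082 -0.99773852  0.94839205]
 [ 0.          0.          0.          1.        ]]
top basket [(0.71, [280, 204])]
top basket_grip [(0.68, [278, 257])]
top basket_toe [(0.84, [282, 236])]
top basket_tongue [(0.88, [282, 162]), (0.21, [213, 122])]
top cradle [(0.97, [282, 205])]
top cradle_lip [(0.82, [279, 238])]
top cradle_bar [(0.98, [282, 166])]
top tray [(0.98, [414, 210])]
top tub [(0.79, [171, 198])]
top squeeze_bottle [(0.87, [211, 121])]
top shaker [(0.89, [369, 128])]
top spice_jar [(0.64, [358, 303])]
top sauce_cup [(0.72, [197, 294])]
1.4
```

View pics/scene0.png

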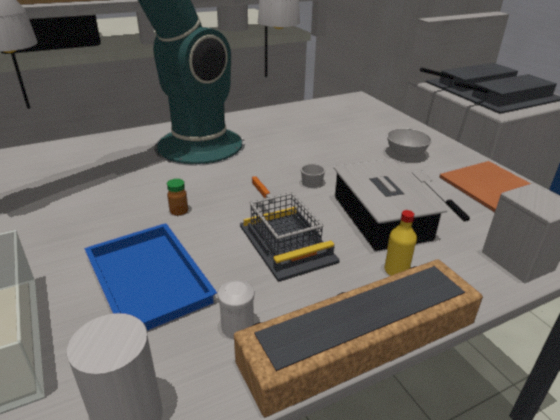

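View pics/top0.png

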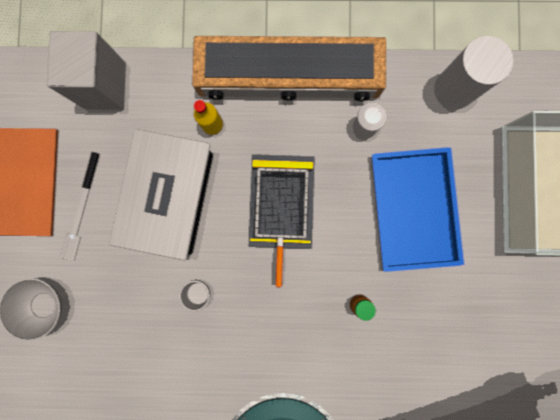

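The pictures agree with the networks: cradle at about (282,205) in the top view with its handle towards the robot, tray on the right at (417,210), i.e. at -y, tub on the left, jar at (363,307) and cup at (197,294). Next I fit the poses.

```bash
cat > h.py <<'E'
import numpy as np, cv2
from scipy.optimize import least_squares
from scipy.spatial.transform import Rotation as R
from station import monitor, eyes, ctrl, finder
def proj(d,P):
    W=d['world_to_cam']; p=(W[:3,:3]@np.atleast_2d(P).T).T+W[:3,3]
    return np.c_[d['fx']*p[:,0]/p[:,2]+d['cx'],d['fy']*p[:,1]/p[:,2]+d['cy']]
def ray(d,uv,z):
    W=d['world_to_cam'];Rm=W[:3,:3];c=-Rm.T@W[:3,3]
    uv=np.atleast_2d(uv).astype(float)
    r=(Rm.T@np.c_[(uv[:,0]-d['cx'])/d['fx'],(uv[:,1]-d['cy'])/d['fy'],np.ones(len(uv))].T).T
    return c+r*((z-c[2])/r[:,2])[:,None]
def tool(s): 
    q=s['tcp_rot']; return R.from_quat([q[1],q[2],q[3],q[0]])
E
python3 - <<'E'
from h import *
M={'basket':[0,0,12],'basket_grip':[-120,0,72],'basket_toe':[-75,0,12],'basket_tongue':[97,0,28],'cradle':[0,0,0],'cradle_lip':[-83,0,30],'cradle_bar':[93,0,35]}
obs=[]
for n in('scene','top'):
    d=eyes.read_camera(n)
    for q,m in M.items():
        r=finder.spot_point(n,q)
        if r: obs.append((d,n+q,np.array(m)/1e3,np.array(r[0]['pixel'],float)))
    for q in('tray','tub','squeeze_bottle','shaker','spice_jar','sauce_cup'):
        r=finder.spot_point(n,q)
        if r: print(n,q,ray(d,r[0]['pixel'],0)[0].round(3))
    if n=='top':
        for q in('tray','tub'):
            g=finder.masks_of(n,q)[0]['region'].astype(np.uint8)
            cs,_=cv2.findContours(g,cv2.RETR_EXTERNAL,cv2.CHAIN_APPROX_NONE); c=max(cs,key=cv2.contourArea)[:,0]
            P=ray(d,c,.03 if q=='tray' else .101)[:,:2]
            print(q,cv2.minAreaRect(P.astype(np.float32)*1000))
        g=finder.masks_of(n,'cradle')[0]['region']; 
def f(p):
    o=[]
    for d,_,m,uv in obs:
        w=R.from_euler('z',p[2]).apply(m)+[p[0],p[1],0]
        o.append(proj(d,w)[0]-uv)
    return np.ravel(o)
s=least_squares(f,[.57,0,0],loss='soft_l1'); print(s.x)
for o,r in zip(obs,f(s.x).reshape(-1,2)): print(o[1],r.round(1))
E
```

```text
scene tray [ 0.578 -0.291  0.   ]
scene tub [ 0.612  0.288 -0.   ]
scene squeeze_bottle [0.785 0.179 0.   ]
scene shaker [0.375 0.063 0.   ]
scene spice_jar [ 0.346 -0.164  0.   ]
scene sauce_cup [0.369 0.221 0.   ]
top tray [ 0.571 -0.299  0.   ]
top tub [0.597 0.276 0.   ]
top squeeze_bottle [ 0.783  0.174 -0.   ]
top shaker [ 0.775 -0.194  0.   ]
top spice_jar [ 0.351 -0.17   0.   ]
top sauce_cup [0.372 0.214 0.   ]
tray ((577.747802734375, -299.41448974609375), (274.0978088378906, 184.6243133544922), 5.821281433105469)
tub ((596.5446166992188, 270.09637451171875), (185.25430297851562, 260.42706298828125), 79.56733703613281)
[ 0.58375963  0.01351301 -0.03929336]
scenebasket [0.7 0.2]
scenebasket_grip [-1.  -1.7]
scenebasket_toe [-2.7  0.1]
scenebasket_tongue [-1.1  0.6]
scenecradle [-1.4  0.8]
scenecradle_lip [-0.8 -0.1]
scenecradle_bar [0.1 3.6]
topbasket [-0.2 -0.3]
topbasket_grip [-0.4 -1. ]
topbasket_toe [-0.5  2. ]
topbasket_tongue [-2.  -0.1]
topcradle [-1.6  1.6]
topcradle_lip [-0.9 -0.3]
topcradle_bar [ 0.2 -1.6]
```

```bash
cat >> h.py <<'E'
def rows(P,Rt,n,grip):
    """rows from the present pose to TCP position P, rotation Rt, straight line"""
    s=monitor.sense();p0=np.array(s['position']);R0=tool(s)
    rv=(R0.inv()*Rt).as_rotvec()
    print('t',s['clock'],'p',p0.round(4),'dist mm',np.linalg.norm(P-p0)*1e3,'turn deg',np.degrees(np.linalg.norm(rv)))
    for i in range(n):
        Ri=R0*R.from_rotvec(rv*i/n)
        print([*map(float,((Ri.inv().apply(P-p0)/n*100).round(2))),*map(float,np.degrees(rv/n).round(2)),grip])
CR=(0.584,0.0135,-0.039)
def down(yaw,tilt=0): # tool x along -y of frame at yaw, then tilt handle end up
    B=R.from_euler('z',yaw)*R.from_euler('y',tilt)
    return B*R.from_matrix(np.array([[0,-1,0],[-1,0,0],[0,0,-1]]).T)
def cr(m): return R.from_euler('z',CR[2]).apply(np.array(m)/1e3)+[CR[0],CR[1],0]
E
python3 - <<'E'
from h import *
g=cr([-120,0,72]);print(g)
rows(g+[0,0,.09],down(CR[2]),17,8.5)
E
```

```text
[0.46409125 0.01817881 0.072     ]
t 2.95 p [ 0.1732 -0.6005  0.2312] dist mm 687.1312648973643 turn deg 18.326607774441314
[-3.02, -2.65, 0.41, 0.0, 0.0, 1.08, 8.5]
[-3.07, -2.6, 0.41, 0.0, 0.0, 1.08, 8.5]
[-3.12, -2.54, 0.41, 0.0, 0.0, 1.08, 8.5]
[-3.17, -2.48, 0.41, 0.0, 0.0, 1.08, 8.5]
[-3.21, -2.42, 0.41, 0.0, 0.0, 1.08, 8.5]
[-3.26, -2.36, 0.41, 0.0, 0.0, 1.08, 8.5]
[-3.3, -2.3, 0.41, 0.0, 0.0, 1.08, 8.5]
[-3.34, -2.23, 0.41, 0.0, 0.0, 1.08, 8.5]
[-3.39, -2.17, 0.41, 0.0, 0.0, 1.08, 8.5]
[-3.43, -2.11, 0.41, 0.0, 0.0, 1.08, 8.5]
[-3.47, -2.04, 0.41, 0.0, 0.0, 1.08, 8.5]
[-3.5, -1.98, 0.41, 0.0, 0.0, 1.08, 8.5]
[-3.54, -1.91, 0.41, 0.0, 0.0, 1.08, 8.5]
[-3.57, -1.84, 0.41, 0.0, 0.0, 1.08, 8.5]
[-3.61, -1.77, 0.41, 0.0, 0.0, 1.08, 8.5]
[-3.64, -1.71, 0.41, 0.0, 0.0, 1.08, 8.5]
[-3.67, -1.64, 0.41, 0.0, 0.0, 1.08, 8.5]
```

>>> apply_moves([
  [-3.05,-2.65,0.1,0,0,1.1,8.5],
  [-3.1,-2.6,0.1,0,0,1.1,8.5],
  [-3.1,-2.55,0.1,0,0,1.1,8.5],
  [-3.15,-2.5,0.1,0,0,1.1,8.5],
  [-3.2,-2.4,0.1,0,0,1.1,8.5],
  [-3.25,-2.35,0.1,0,0,1.1,8.5],
  [-3.3,-2.3,0.1,0,0,1.1,8.5],
  [-3.35,-2.25,0.1,0,0,1.1,8.5],
  [-3.4,-2.2,0.2,0,0,1.1,8.5],
  [-3.4,-2.1,0.4,0,0,1.1,8.5],
  [-3.5,-2.05,0.6,0,0,1.1,8.5],
  [-3.5,-2.0,0.6,0,0,1.1,8.5],
])

```text
clock: 4.15
position: [0.3871, -0.153, 0.2049]
tcp_rot: [0.001, 0.719, -0.695, 0.003]
ft_force: [1.0, -1.1, -0.6]
finger_gap: 0.085
```

```bash
python3 - <<'E'
from h import *
g=cr([-120,0,72])
rows(g+[0,0,.09],down(CR[2]),8,8.5)
E
```

```text
t 4.15 p [ 0.3871 -0.153   0.2049] dist mm 192.55109156380777 turn deg 4.161323187525997
[-2.11, -1.03, 0.53, -0.02, -0.04, 0.52, 8.5]
[-2.12, -1.01, 0.53, -0.02, -0.04, 0.52, 8.5]
[-2.13, -0.99, 0.53, -0.02, -0.04, 0.52, 8.5]
[-2.14, -0.98, 0.53, -0.02, -0.04, 0.52, 8.5]
[-2.14, -0.96, 0.53, -0.02, -0.04, 0.52, 8.5]
[-2.15, -0.94, 0.53, -0.02, -0.04, 0.52, 8.5]
[-2.16, -0.92, 0.53, -0.02, -0.04, 0.52, 8.5]
[-2.17, -0.9, 0.53, -0.02, -0.04, 0.52, 8.5]
```

>>> apply_moves([
  [-3.5,-1.65,0.7,0,0,0.9,8.5],
  [-3.5,-1.65,0.7,0,0,0.9,8.5],
  [-3.5,-1.6,0.7,0,0,0.9,8.5],
  [-3.0,-1.4,0.7,0,0,0.8,8.5],
  [-2.5,-1.0,0.7,0,0,0.6,8.5],
  [-1.5,-0.5,0.5,0,0,0,8.5],
  [0,0,0,0,0,0,8.5],
])

```text
clock: 4.85
position: [0.4694, 0.0347, 0.1636]
tcp_rot: [0.001, -0.694, 0.72, -0.004]
ft_force: [-0.1, -0.7, 0.2]
finger_gap: 0.0848
```

```bash
python3 - <<'E'
from h import *
g=cr([-120,0,72])
rows(g-[0,0,.019],down(CR[2]),1,8.5)
s=monitor.sense();d=eyes.read_camera('wrist');cv2.imwrite('pics/w1.png',d['pixels'])
r=finder.spot_point('wrist','basket_grip');print(r[:2])
T=np.array(d['mount']);Rc=tool(s).as_matrix()@T[:3,:3];c=tool(s).apply(T[:3,3])+s['position']
for q,z in(('basket_grip',.072),('cradle_lip',.03),('basket_toe',.012)):
  r=finder.spot_point('wrist',q)
  if r:
    u=r[0]['pixel'];v=Rc@np.array([(u[0]-d['cx'])/d['fx'],(u[1]-d['cy'])/d['fy'],1]);print(q,r[0]['score'],u,c+v*((z-c[2])/v[2]))
print(cr([-83,0,30]),cr([-75,0,12]))
E
```

```text
t 4.85 p [0.4694 0.0347 0.1636] dist mm 111.98288153843386 turn deg 0.5443392384853407
[1.62, 0.55, 11.07, -0.44, -0.28, 0.16, 8.5]
[{'pixel': [311.2, 224.5], 'score': 0.7}]
basket_grip 0.7 [311.2, 224.5] [0.46203751 0.01685925 0.072     ]
cradle_lip 0.65 [310.5, 160.4] [0.49803525 0.01367491 0.03      ]
basket_toe 0.77 [304.5, 143.9] [0.50824535 0.01689947 0.012     ]
[0.50106311 0.01673618 0.03      ] [0.50905703 0.01642426 0.012     ]
```

View pics/w1.png

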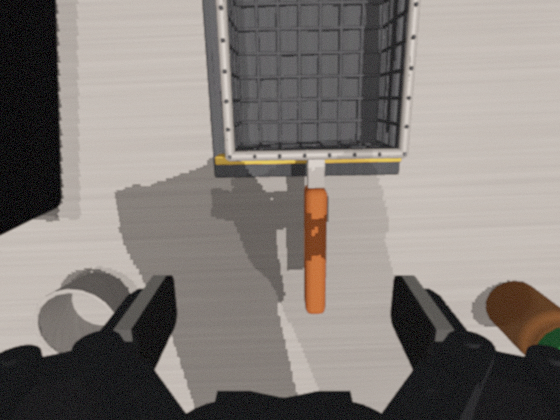

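The handle runs down column 315 (rows 188–312), aligned with the tool. The wrist estimate and the two-camera fit agree to within about 2 mm, so I descend.

>>> apply_moves([
  [1.7,0.55,0,-0.4,-0.3,0.2,8.5],
  [0,0,3,0,0,0,8.5],
  [0,0,3.5,0,0,0,8.5],
  [0,0,3,0,0,0,8.5],
  [0,0,1.4,0,0,0,8.5],
  [0,0,0,0,0,0,8.5],
], newtons=60)

```text
clock: 5.7
position: [0.4642, 0.008, 0.0547]
tcp_rot: [0.001, -0.688, 0.726, -0.004]
ft_force: [0.9, 0.0, 0.2]
finger_gap: 0.0849
```

```bash
python3 - <<'E'
from h import *
g=cr([-120,0,72])
rows(g-[0,0,.019],down(CR[2]),1,8.5)
E
```

```text
t 5.7 p [0.4642 0.008  0.0547] dist mm 10.342074442552619 turn deg 0.9265354464923709
[-1.02, 0.06, 0.17, -0.44, -0.19, -0.79, 8.5]
```

>>> apply_moves([
  [-1.0,0,0.1,-0.4,-0.2,-0.8,8.5],
  [0,0,0,0,0,0,8.5],
])

```text
clock: 5.9
position: [0.4652, 0.0179, 0.055]
tcp_rot: [0.001, -0.693, 0.721, -0.0]
ft_force: [-0.4, -0.2, 0.0]
finger_gap: 0.085
```

```bash
python3 - <<'E'
from h import *
g=cr([-120,0,72])
rows(g-[0,0,.019],down(CR[2]),1,8.5)
E
```

```text
t 5.9 p [0.4652 0.0179 0.055 ] dist mm 2.3187264937518726 turn deg 0.07546850961877921
[-0.02, 0.11, 0.2, -0.07, 0.01, -0.01, 8.5]
```

>>> apply_moves([
  [0,0.1,0.15,0,0,0,4],
  [0,0,0,0,0,0,2.5],
  [0,0,0,0,0,0,1.5],
  [0,0,0,0,0,0,0.5],
  [0,0,0,0,0,0,0.5],
  [0,0,0,0,0,0,0.5],
  [0,0,0,0,0,0,0.5],
], newtons=70)

```text
clock: 6.6
position: [0.4657, 0.0176, 0.0561]
tcp_rot: [0.002, -0.693, 0.721, -0.002]
ft_force: [-0.1, -1.2, -0.9]
finger_gap: 0.013
```

```bash
python3 - <<'E'
from h import *
s=monitor.sense();print(s['position'],s['ft_force'],s['finger_gap'])
d=eyes.read_camera('scene');cv2.imwrite('pics/s2.png',cv2.resize(d['pixels'][120:300,180:400],None,fx=3.5,fy=3.3))
# tilt 12deg about rear bottom edge: basket (75,0,12)
p0=np.array(s['position']);R0=tool(s);pv=cr([75,0,12])
for a in np.radians([4,8,12]):
    Q=R.from_euler('z',CR[2])*R.from_euler('y',a)*R.from_euler('z',-CR[2])
    print(Q.apply(p0-pv)+pv, )
n=8;a=12
prev=p0;Rp=R0
for i in range(1,n+1):
    Q=R.from_euler('z',CR[2])*R.from_euler('y',np.radians(a*i/n))*R.from_euler('z',-CR[2])
    p=Q.apply(p0-pv)+pv;Rn=Q*R0
    print((Rp.inv().apply(p-prev)*100).round(2),np.degrees((Rp.inv()*Rn).as_rotvec()).round(2));prev=p;Rp=Rn
E
```

```text
[0.46569143 0.01755707 0.05607141] [-0.14663743 -1.19598663 -0.85753064] 0.013041925072643084
[0.46923405 0.01741884 0.06945334]
[0.47370082 0.01724455 0.08255536]
[0.47906996 0.01703504 0.09531364]
[ 0.   -0.12 -0.5 ] [-1.5  0.  -0. ]
[ 0.   -0.12 -0.5 ] [-1.5  0.  -0. ]
[ 0.   -0.12 -0.5 ] [-1.5  0.  -0. ]
[ 0.   -0.12 -0.5 ] [-1.5  0.  -0. ]
[ 0.   -0.12 -0.5 ] [-1.5  0.  -0. ]
[ 0.   -0.12 -0.5 ] [-1.5  0.  -0. ]
[ 0.   -0.12 -0.5 ] [-1.5  0.  -0. ]
[ 0.   -0.12 -0.5 ] [-1.5  0.  -0. ]
```

View pics/s2.png

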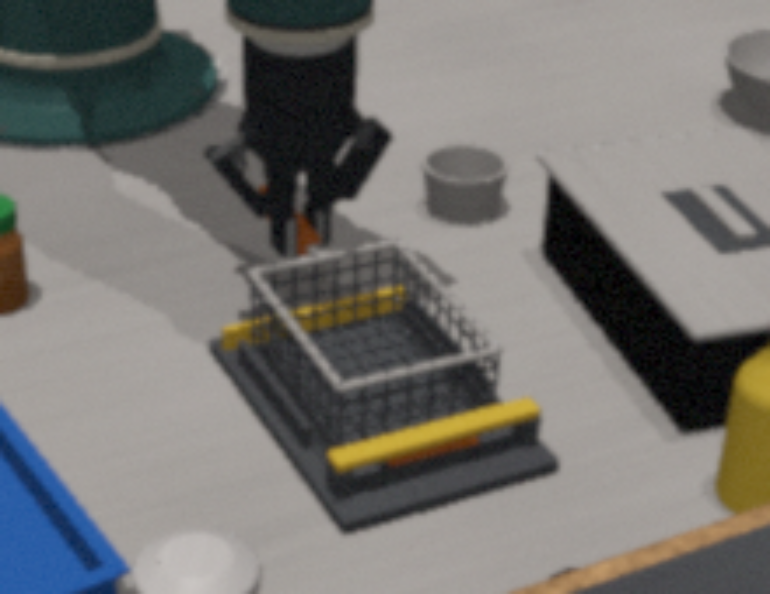

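Gripped at a 13 mm opening, basket still seated with the tongue under the bar. I tilt about the rear bottom edge, half first.

>>> apply_moves([
  [0,-0.12,-0.5,-1.5,0,0,0.5],
  [0,-0.12,-0.5,-1.5,0,0,0.5],
  [0,-0.12,-0.5,-1.5,0,0,0.5],
  [0,-0.12,-0.5,-1.5,0,0,0.5],
  [0,0,0,0,0,0,0.5],
])

```text
clock: 7.15
position: [0.471, 0.0174, 0.0761]
tcp_rot: [-0.036, -0.692, 0.72, 0.037]
ft_force: [0.9, -0.7, -1.8]
finger_gap: 0.0128
```

```bash
cat >> h.py <<'E'
G0=np.array([0.46569,0.01756,0.05607]); 
def tiltrows(q0,deg,dx,n,off=(0,0,0)):
    """from present pose to basket tilted by deg and slid dx mm to the handle"""
    R0=R.from_quat([q0[1],q0[2],q0[3],q0[0]]);pv=cr([75,0,12])
    Z=R.from_euler('z',CR[2]);Q=Z*R.from_euler('y',np.radians(deg))*Z.inv()
    P=Q.apply(G0-pv)+pv+Z.apply(np.array([-dx,0,0])/1e3)+np.array(off)/1e3
    rows(P,Q*R0,n,.5)
E
python3 - <<'E'
from h import *
print(monitor.sense()['ft_force'],monitor.sense()['tcp_rot'])
tiltrows([0.0012,-0.693,0.721,-0.0012],12,0,1)
tiltrows([0.0012,-0.693,0.721,-0.0012],6,0,1)
E
```

```text
[ 0.94864098 -0.71449037 -1.8056082 ] [-0.03581233 -0.69204457  0.72000587  0.03719334]
t 7.15 p [0.471  0.0174 0.0761] dist mm 20.821865050027736 turn deg 5.886351321259894
[-0.0, -0.61, -1.99, -5.89, -0.0, 0.0, 0.5]
t 7.15 p [0.471  0.0174 0.0761] dist mm 0.39528380286186915 turn deg 0.11378067758902514
[-0.0, -0.04, 0.01, 0.11, -0.01, -0.0, 0.5]
```

>>> apply_moves([
  [0,-0.13,-0.5,-1.5,0,0,0.5],
  [0,-0.13,-0.5,-1.5,0,0,0.5],
  [0,-0.15,-0.5,-1.5,0,0,0.5],
  [0,-0.17,-0.5,-1.5,0,0,0.5],
  [0,-0.07,-0.15,-0.5,0,0,0.5],
  [0,0,0,0,0,0,0.5],
])

```text
clock: 7.75
position: [0.4786, 0.0171, 0.0954]
tcp_rot: [-0.076, -0.689, 0.716, 0.079]
ft_force: [-2.2, -0.2, 3.9]
finger_gap: 0.0133
```

```bash
python3 - <<'E'
from h import *
print(monitor.sense()['ft_force'])
tiltrows([0.0012,-0.693,0.721,-0.0012],12.5,0,1)
ds={}
for n in('scene','top'):
    d=eyes.read_camera(n);cv2.imwrite(f'pics/{n}3.png',cv2.resize(d['pixels'][120:300,180:400],None,fx=3.5,fy=3.3))
    r=finder.spot_point(n,'basket_toe');t=finder.spot_point(n,'basket_tongue');print(r[:1],t[:1])
    Z=R.from_euler('y',np.radians(12.5))
    for m in([-150,0,0],[22,0,16]):
        print(proj(d,cr(Z.apply(m)+[75,0,12])))
E
```

```text
[-2.15704389 -0.21664822  3.94625245]
t 7.75 p [0.4786 0.0171 0.0954] dist mm 1.8940261336781474 turn deg 0.28093502123393826
[-0.0, -0.08, -0.17, 0.27, -0.06, 0.04, 0.5]
[{'pixel': [268.9, 212.0], 'score': 0.8}] [{'pixel': [304.4, 258.0], 'score': 0.69}]
[[272.24443086 209.99170009]]
[[304.37833392 259.11304006]]
[] [{'pixel': [287.5, 162.8], 'score': 0.68}]
[[279.03603323 234.71573427]]
[[283.28381183 161.77290707]]
```

View pics/scene3.png

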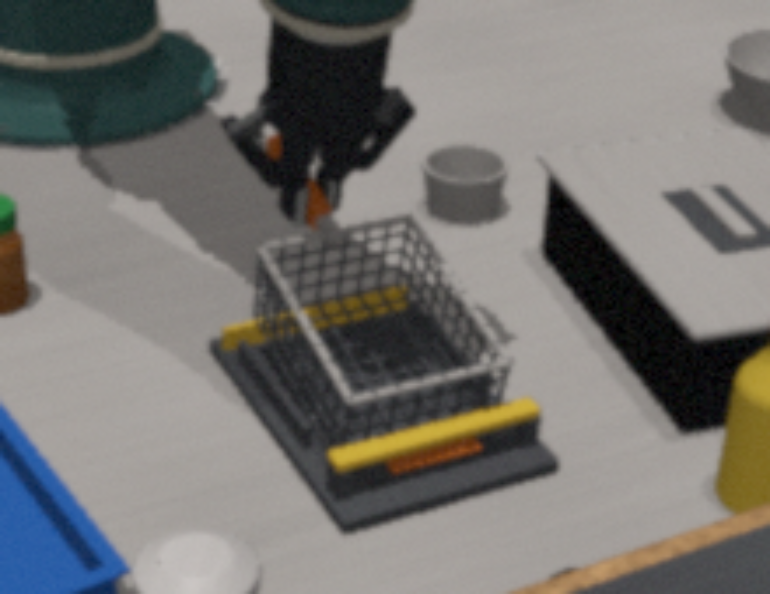

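The toe edge now shows above the lip and the tongue is still under the bar. Wrist force is about 4 N. I draw it out towards the handle, up 2 mm to unload the rear edge.

```bash
python3 - <<'E'
from h import *
tiltrows([0.0012,-0.693,0.721,-0.0012],12.5,36,6,(0,0,2))
E
```

```text
t 8.05 p [0.4787 0.017  0.0956] dist mm 35.02998210792967 turn deg 0.2686096966819398
[-0.0, 0.58, 0.07, 0.04, -0.01, 0.01, 0.5]
[-0.0, 0.58, 0.07, 0.04, -0.01, 0.01, 0.5]
[-0.0, 0.58, 0.07, 0.04, -0.01, 0.01, 0.5]
[-0.0, 0.58, 0.07, 0.04, -0.01, 0.01, 0.5]
[-0.0, 0.58, 0.07, 0.04, -0.01, 0.01, 0.5]
[-0.0, 0.58, 0.07, 0.04, -0.01, 0.01, 0.5]
```

>>> apply_moves([
  [0,0.35,0.05,0,0,0,0.5],
  [0,0.6,0.07,0,0,0,0.5],
  [0,0.6,0.07,0,0,0,0.5],
  [0,0.6,0.07,0,0,0,0.5],
  [0,0.6,0.07,0,0,0,0.5],
  [0,0.6,0.07,0,0,0,0.5],
  [0,0.25,0.05,0,0,0,0.5],
  [0,0,0,0,0,0,0.5],
])

```text
clock: 8.85
position: [0.4378, 0.0185, 0.0986]
tcp_rot: [-0.077, -0.689, 0.716, 0.079]
ft_force: [0.3, -0.1, -2.7]
finger_gap: 0.0128
```

```bash
python3 - <<'E'
from h import *
print(monitor.sense()['ft_force'])
tiltrows([0.0012,-0.693,0.721,-0.0012],12.5,36,1,(0,0,2))
d=eyes.read_camera('scene');cv2.imwrite(f'pics/s4.png',cv2.resize(d['pixels'][120:300,180:400],None,fx=3.5,fy=3.3))
E
```

```text
[ 0.34748076 -0.0685574  -2.67701322]
t 8.85 p [0.4378 0.0185 0.0986] dist mm 6.001390496940197 turn deg 0.35331043364019266
[-0.02, -0.58, -0.16, 0.34, -0.08, 0.05, 0.5]
```

View pics/s4.png

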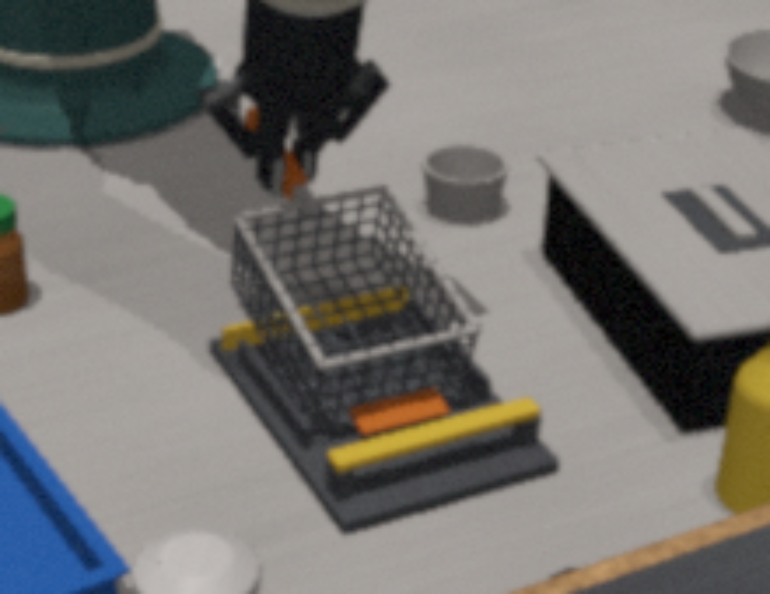

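The tongue is fully out from under the bar, at (400,410) in the crop. I lift clear and level the basket.

```bash
cat >> h.py <<'E'
TR=(0.577,-0.298,0.100)
q0=[0.0012,-0.693,0.721,-0.0012]
Rb=R.from_euler('z',CR[2]).inv()*R.from_quat([q0[1],q0[2],q0[3],q0[0]]) # tool in basket
tb=R.from_euler('z',CR[2]).inv().apply(G0-cr([0,0,12]))
def place(h,n,grip=.5,dx=-10,tilt=0):
    Z=R.from_euler('z',TR[2])
    P=Z.apply(tb+[dx/1e3,0,.004+h])+[TR[0],TR[1],0]
    rows(P,Z*R.from_euler('y',tilt)*Rb,n,grip)
E
python3 - <<'E'
from h import *
print(tb)
s=monitor.sense();Z=R.from_euler('z',CR[2])
rows(s['position']+np.array([-.01,0,.11]),Z*Rb,6,.5)
E
```

```text
[-0.11837834 -0.00055601  0.04407   ]
t 8.9 p [0.438  0.0184 0.0986] dist mm 110.4536101718726 turn deg 12.840890611122347
[0.01, 0.56, -1.75, 2.14, -0.01, 0.01, 0.5]
[0.01, 0.5, -1.77, 2.14, -0.01, 0.01, 0.5]
[0.01, 0.43, -1.79, 2.14, -0.01, 0.01, 0.5]
[0.01, 0.36, -1.8, 2.14, -0.01, 0.01, 0.5]
[0.01, 0.3, -1.82, 2.14, -0.01, 0.01, 0.5]
[0.01, 0.23, -1.83, 2.14, -0.01, 0.01, 0.5]
```

>>> apply_moves([
  [0,0.3,-1.0,0,0,0,0.5],
  [0,0.4,-1.7,0,0,0,0.5],
  [0,0.45,-1.8,2,0,0,0.5],
  [0,0.4,-1.8,2.6,0,0,0.5],
  [0,0.35,-1.8,2.7,0,0,0.5],
  [0,0.3,-1.8,2.7,0,0,0.5],
  [0,0.2,-1.0,2.5,0,0,0.5],
  [0,0,0,0,0,0,0.5],
], newtons=100)

```text
clock: 9.7
position: [0.4322, 0.0196, 0.218]
tcp_rot: [0.001, -0.694, 0.72, -0.002]
ft_force: [-0.2, -0.3, -4.0]
finger_gap: 0.0121
```

```bash
python3 - <<'E'
from h import *
print(monitor.sense()['ft_force'])
place(.15,14)
d=eyes.read_camera('scene');cv2.imwrite(f'pics/s5.png',cv2.resize(d['pixels'][80:300,100:400],None,fx=2.6,fy=2.6))
E
```

```text
[-0.24281209 -0.26523107 -4.02727301]
t 9.7 p [0.4322 0.0196 0.218 ] dist mm 331.9728607495167 turn deg 7.8482366178398
[2.36, -0.21, 0.15, -0.0, -0.01, -0.56, 0.5]
[2.36, -0.19, 0.15, -0.0, -0.01, -0.56, 0.5]
[2.36, -0.16, 0.14, -0.0, -0.01, -0.56, 0.5]
[2.36, -0.14, 0.14, -0.0, -0.01, -0.56, 0.5]
[2.36, -0.12, 0.14, -0.0, -0.01, -0.56, 0.5]
[2.36, -0.1, 0.14, -0.0, -0.01, -0.56, 0.5]
[2.37, -0.07, 0.14, -0.0, -0.01, -0.56, 0.5]
[2.37, -0.05, 0.14, -0.0, -0.01, -0.56, 0.5]
[2.37, -0.03, 0.14, -0.0, -0.01, -0.56, 0.5]
[2.37, -0.0, 0.14, -0.0, -0.01, -0.56, 0.5]
[2.37, 0.02, 0.14, -0.0, -0.01, -0.56, 0.5]
[2.37, 0.04, 0.14, -0.0, -0.01, -0.56, 0.5]
[2.37, 0.07, 0.14, -0.0, -0.01, -0.56, 0.5]
[2.37, 0.09, 0.14, -0.0, -0.01, -0.56, 0.5]
```

View pics/s5.png

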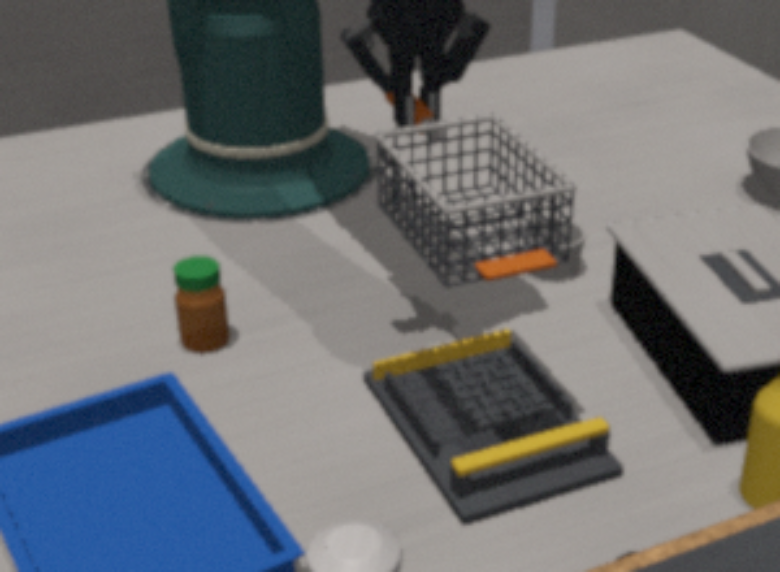

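The basket hangs free and about level. On to the tray.

>>> apply_moves([
  [1.3,-0.1,0.1,0,0,-0.4,0.5],
  [2.2,-0.2,0.15,0,0,-0.6,0.5],
  [2.9,-0.2,0.15,0,0,-0.7,0.5],
  [3.2,-0.2,0.15,0,0,-0.7,0.5],
  [3.3,-0.15,0.15,0,0,-0.7,0.5],
  [3.3,-0.1,0.15,0,0,-0.7,0.5],
  [3.3,-0.1,0.15,0,0,-0.7,0.5],
  [3.2,0,0.15,0,0,-0.7,0.5],
  [2.8,0,0.15,0,0,-0.7,0.5],
  [2.2,0,0.15,0,0,-0.6,0.5],
  [1.3,0,0.15,0,0,-0.5,0.5],
  [0.3,0,0,0,0,0,0.5],
])

```text
clock: 10.95
position: [0.4482, -0.2838, 0.1921]
tcp_rot: [0.004, 0.739, -0.673, -0.012]
ft_force: [0.1, 0.5, -3.3]
finger_gap: 0.0125
```

```bash
python3 - <<'E'
from h import *
place(.1,1)
M={'basket':[0,0,0],'basket_toe':[-75,0,0],'basket_tongue':[97,0,16],'basket_grip':[-120,0,60]}
s=monitor.sense();T=tool(s);B=T*Rb.inv();o=s['position']-B.apply(tb)
print('basket if rigid',o)
for n in('scene','top'):
    d=eyes.read_camera(n);cv2.imwrite(f'pics/{n}6.png',d['pixels'])
    for q,m in M.items():
        r=finder.spot_point(n,q)
        print(n,q,r[0] if r else None,proj(d,B.apply(np.array(m)/1e3)+o).round(1))
g=finder.masks_of('top','tray')[0]['region'].astype(np.uint8);print(g.sum())
E
```

```text
t 10.95 p [ 0.4482 -0.2838  0.1921] dist mm 51.93397082011267 turn deg 1.6651910314153933
[2.81, 0.05, 4.37, 1.47, 0.7, -0.36, 0.5]
basket if rigid [ 0.56482229 -0.27170234  0.14497022]
scene basket None [[150.8 215. ]]
scene basket_toe {'pixel': [138.9, 198.7], 'score': 0.89} [[138.5 196.7]]
scene basket_tongue {'pixel': [167.0, 236.0], 'score': 0.68} [[168.  235.2]]
scene basket_grip {'pixel': [130.9, 164.7], 'score': 0.8} [[126.9 161.7]]
top basket {'pixel': [420.0, 210.4], 'score': 0.89} [[420.5 211.2]]
top basket_toe {'pixel': [424.8, 248.5], 'score': 0.81} [[424.6 248.3]]
top basket_tongue {'pixel': [419.0, 163.8], 'score': 0.64} [[417.9 162.5]]
top basket_grip {'pixel': [436.5, 273.0], 'score': 0.78} [[438.1 272.9]]
7009
```

View pics/top6.png

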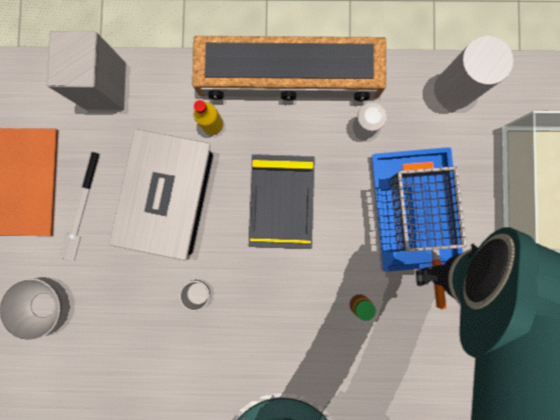

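View pics/scene6.png

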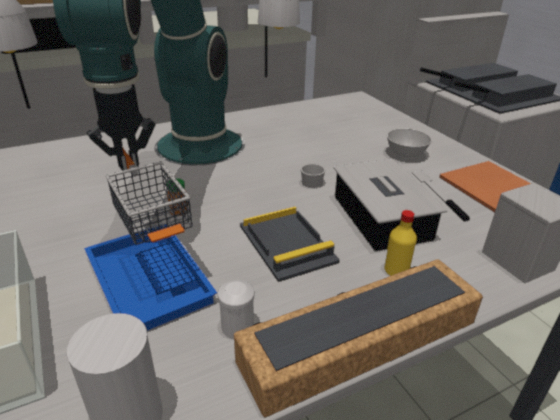

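The basket is over the tray at (420,210) in the top view, and the rigid-grasp prediction matches most detections to 1–3 px (the grip point in the scene view is about 5 px off). I correct sideways, then descend in steps.

>>> apply_moves([
  [1.3,0,0.3,0.7,0.4,-0.2,0.5],
  [1.3,0,0.3,0.7,0.3,-0.2,0.5],
  [0.2,0,0.5,0,0,0,0.5],
  [0,0,1.5,0,0,0,0.5],
  [0,0,1.5,0,0,0,0.5],
  [0,0,0.3,0,0,0,0.5],
  [0,0,0,0,0,0,0.5],
])

```text
clock: 12.2
position: [0.4509, -0.3153, 0.1462]
tcp_rot: [-0.001, 0.741, -0.671, 0.003]
ft_force: [0.2, -0.3, -2.7]
finger_gap: 0.0121
```

```bash
python3 - <<'E'
from h import *
print(monitor.sense()['ft_force'])
place(.02,1)
E
```

```text
[ 0.21570551 -0.34027699 -2.72770362]
t 12.2 p [ 0.4509 -0.3153  0.1462] dist mm 78.21942170688143 turn deg 0.2556528493683629
[-0.43, 0.17, 7.81, -0.17, -0.19, 0.0, 0.5]
```

>>> apply_moves([
  [-0.4,0.1,1,-0.1,-0.1,0,0.5],
  [0,0,2,0,0,0,0.5],
  [0,0,2,0,0,0,0.5],
  [0,0,1.5,0,0,0,0.5],
  [0,0,0.6,0,0,0,0.5],
  [0,0,0,0,0,0,0.5],
])

```text
clock: 12.8
position: [0.4508, -0.311, 0.0734]
tcp_rot: [-0.002, 0.741, -0.671, 0.004]
ft_force: [-0.2, -0.8, -2.8]
finger_gap: 0.0121
```

```bash
python3 - <<'E'
from h import *
print(monitor.sense()['ft_force'])
place(.0,1)
d=eyes.read_camera('scene');cv2.imwrite(f'pics/s7.png',cv2.resize(d['pixels'][120:340,40:300],None,fx=2.7,fy=2.7))
E
```

```text
[-0.1522315  -0.82408188 -2.8478498 ]
t 12.8 p [ 0.4508 -0.311   0.0734] dist mm 25.415708242446144 turn deg 0.28959202887122826
[0.01, 0.17, 2.54, -0.22, -0.18, 0.02, 0.5]
```

View pics/s7.png

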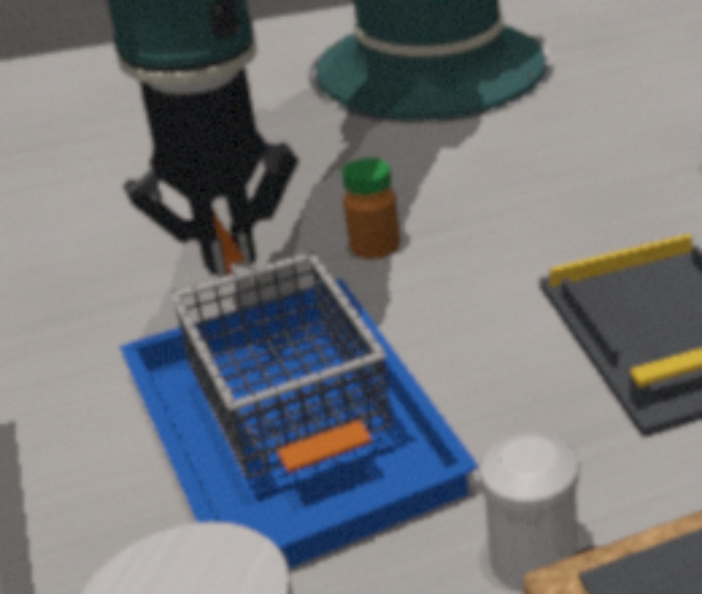

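The basket is centred inside the tray walls, still about 2.5 cm up. I lower it gently.

>>> apply_moves([
  [0,0.1,0.7,-0.2,-0.2,0,0.5],
  [0,0,0.7,0,0,0,0.5],
  [0,0,0.4,0,0,0,0.5],
  [0,0,0.2,0,0,0,0.5],
  [0,0,0,0,0,0,0.5],
])

```text
clock: 13.35
position: [0.451, -0.3119, 0.0542]
tcp_rot: [-0.002, 0.741, -0.671, 0.003]
ft_force: [0.2, -0.3, -3.6]
finger_gap: 0.0123
```

```bash
python3 - <<'E'
from h import *
print(monitor.sense()['ft_force'],monitor.sense()['ft_torque'])
place(.0,1)
E
```

```text
[ 0.23682829 -0.30955305 -3.57166276] [-0.05634883  0.32498202 -0.01567325]
t 13.35 p [ 0.451  -0.3119  0.0542] dist mm 6.367699397130258 turn deg 0.19256692080500307
[-0.07, 0.17, 0.61, -0.16, -0.11, 0.01, 0.5]
```

>>> apply_moves([
  [0,0,0.2,0,0,0,0.5],
  [0,0,0.2,0,0,0,0.5],
  [0,0,0,0,0,0,0.5],
])

```text
clock: 13.65
position: [0.4512, -0.312, 0.0501]
tcp_rot: [-0.002, 0.741, -0.671, 0.003]
ft_force: [-0.1, 0.2, -2.5]
finger_gap: 0.0124
```

```bash
python3 - <<'E'
from h import *
print(monitor.sense()['ft_force'],monitor.sense()['ft_torque'])
place(.0,1)
E
```

```text
[-0.10280825  0.19643519 -2.50890751] [-0.08059696  0.33959322 -0.01238051]
t 13.65 p [ 0.4512 -0.312   0.0501] dist mm 2.880187999795399 turn deg 0.21931090627046765
[-0.08, 0.19, 0.2, -0.18, -0.12, 0.01, 0.5]
```

>>> apply_moves([
  [0,0,0.15,0,0,0,0.5],
  [0,0,0.1,0,0,0,0.5],
  [0,0,0,0,0,0,0.5],
])

```text
clock: 13.95
position: [0.4514, -0.3123, 0.0482]
tcp_rot: [-0.002, 0.741, -0.671, 0.003]
ft_force: [0.4, 1.2, -2.2]
finger_gap: 0.012
```

```bash
python3 - <<'E'
from h import *
print(monitor.sense()['ft_force'],monitor.sense()['ft_torque'])
place(.0,1)
E
```

```text
[ 0.4086777   1.20680842 -2.1845336 ] [ 0.14247979 -0.01318553  0.06096108]
t 13.95 p [ 0.4514 -0.3123  0.0482] dist mm 2.248526731193507 turn deg 0.2501859815018608
[-0.11, 0.2, 0.01, -0.2, -0.16, -0.0, 0.5]
```

The pitch moment has gone to zero, so the rear is touching. One more millimetre.

>>> apply_moves([
  [0,0,0.1,0,0,0,0.5],
  [0,0,0.05,0,0,0,0.5],
  [0,0,0,0,0,0,0.5],
])

```text
clock: 14.25
position: [0.4515, -0.3123, 0.0483]
tcp_rot: [-0.001, 0.741, -0.671, 0.004]
ft_force: [-0.5, 0.8, -2.4]
finger_gap: 0.0122
```

```bash
python3 - <<'E'
from h import *
print(monitor.sense()['ft_force'],monitor.sense()['ft_torque'])
place(.0,1)
E
```

```text
[-0.45275445  0.75176691 -2.43273883] [0.14311667 0.07123595 0.06797859]
t 14.25 p [ 0.4515 -0.3123  0.0483] dist mm 2.3555370204029065 turn deg 0.2822741549209021
[-0.12, 0.2, 0.02, -0.2, -0.2, -0.01, 0.5]
```

>>> apply_moves([
  [0,0,0.2,0,0,0,0.5],
  [0,0,0.2,0,0,0,0.5],
  [0,0,0,0,0,0,0.5],
])

```text
clock: 14.55
position: [0.4513, -0.3126, 0.0482]
tcp_rot: [-0.001, 0.741, -0.671, 0.004]
ft_force: [2.0, 1.9, 1.1]
finger_gap: 0.0124
```

```bash
python3 - <<'E'
from h import *
print(monitor.sense()['ft_force'],monitor.sense()['ft_torque'])
place(.0,1)
E
```

```text
[2.00127651 1.93746672 1.05332634] [ 0.52906503 -0.25676063 -0.02737941]
t 14.55 p [ 0.4513 -0.3126  0.0482] dist mm 2.33381905216234 turn deg 0.33210808031645456
[-0.14, 0.19, 0.01, -0.17, -0.28, -0.04, 0.5]
```

The force has turned upward, so the floor now carries the basket. Release.

>>> apply_moves([
  [0,0,0,0,0,0,1.6],
  [0,0,0,0,0,0,2.2],
  [0,0,0,0,0,0,3.5],
  [0,0,0,0,0,0,5],
  [0,0,0,0,0,0,6],
], newtons=20)

```text
clock: 15.05
position: [0.4519, -0.313, 0.0483]
tcp_rot: [-0.001, 0.741, -0.671, 0.005]
ft_force: [0.0, -0.3, 0.5]
finger_gap: 0.0603
```

```bash
python3 - <<'E'
from h import *
print(monitor.sense()['ft_force'],monitor.sense()['ft_torque'])
d=eyes.read_camera('scene');cv2.imwrite(f'pics/s8.png',cv2.resize(d['pixels'][120:340,40:300],None,fx=2.7,fy=2.7))
d=eyes.read_camera('wrist');cv2.imwrite('pics/w8.png',d['pixels'])
E
```

```text
[ 0.02573641 -0.26585147  0.51141049] [0.03018814 0.03460766 0.02481013]
```

View pics/s8.png

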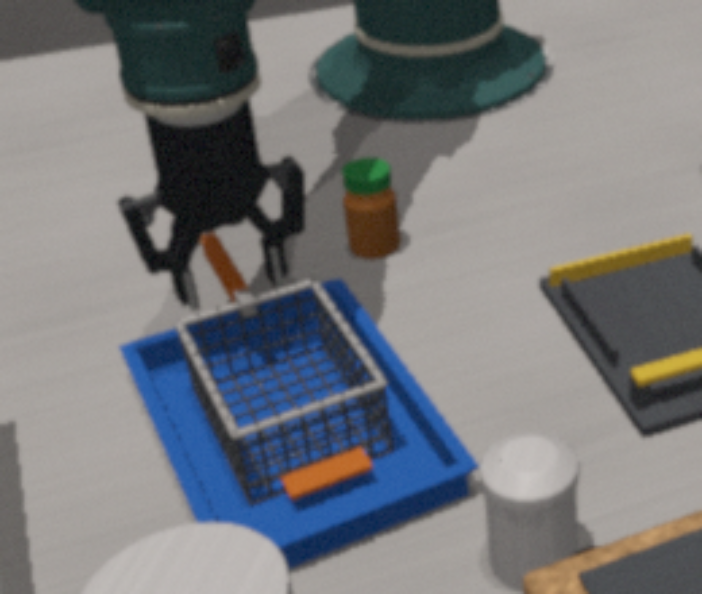

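View pics/w8.png

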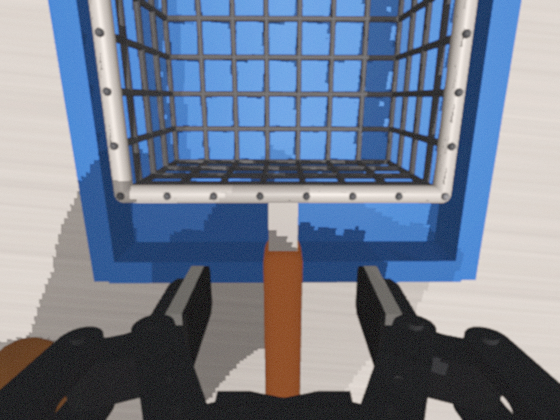

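The handle at (283,320) is free between the open fingers, and the basket sits flat in the tray with wall gaps all round. I retreat straight up.

>>> apply_moves([
  [0,0,-1,0,0,0,6],
  [0,0,-2.5,0,0,0,6],
  [0,0,-3,0,0,0,6],
  [0,0,-4,0,0,0,6],
  [0,0,-4,0,0,0,6],
  [0,0,-2,0,0,0,6],
  [0,0,0,0,0,0,6],
  [0,0,0,0,0,0,6],
  [0,0,0,0,0,0,6],
])

```text
clock: 16.05
position: [0.4499, -0.3111, 0.2238]
tcp_rot: [-0.001, 0.741, -0.671, 0.005]
ft_force: [-0.3, 0.6, -0.6]
finger_gap: 0.0601
```

```bash
python3 - <<'E'
from h import *
print(monitor.sense()['ft_force'],monitor.sense()['position'])
M={'basket':[0,0,4],'basket_toe':[-75,0,4],'basket_tongue':[97,0,20],'basket_grip':[-120,0,64]}
obs=[]
for n in('scene','top'):
    d=eyes.read_camera(n);cv2.imwrite(f'pics/{n}9.png',d['pixels'])
    for q,m in M.items():
        r=finder.spot_point(n,q)
        if r: obs.append((d,n+q,np.array(m)/1e3,np.array(r[0]['pixel'],float)))
    for q in('tray','squeeze_bottle','shaker','spice_jar','sauce_cup','tub'):
        r=finder.spot_point(n,q); print(n,q,ray(d,r[0]['pixel'],0)[0].round(3) if r else None)
f=lambda p:np.ravel([proj(d,R.from_euler('z',p[2]).apply(m)+[p[0],p[1],p[3]])[0]-uv for d,_,m,uv in obs])
s=least_squares(f,[.57,-.3,.1,0],loss='soft_l1');print(s.x)
for o,r in zip(obs,f(s.x).reshape(-1,2)):print(o[1],r.round(1))
print('in tray',R.from_euler('z',-TR[2]).apply([s.x[0]-TR[0],s.x[1]-TR[1],s.x[3]]))
E
```

```text
[-0.33172046  0.5671624  -0.61706965] [ 0.4498508  -0.31113721  0.22379921]
scene tray [ 0.577 -0.296  0.   ]
scene squeeze_bottle [0.776 0.182 0.   ]
scene shaker [ 0.78  -0.193  0.   ]
scene spice_jar [ 0.353 -0.162  0.   ]
scene sauce_cup [0.379 0.2   0.   ]
scene tub [0.594 0.295 0.   ]
top tray [ 0.578 -0.301  0.   ]
top squeeze_bottle [ 0.781  0.189 -0.   ]
top shaker [ 0.776 -0.186  0.   ]
top spice_jar [ 0.348 -0.175  0.   ]
top sauce_cup [0.376 0.212 0.   ]
top tub [0.593 0.282 0.   ]
[ 0.5681157  -0.2982244   0.10814959  0.0012818 ]
scenebasket [0.3 0.4]
scenebasket_toe [-1.1 -1.1]
scenebasket_tongue [-0.7  1.5]
scenebasket_grip [-2.6 -1.8]
topbasket [-0.5  1.3]
topbasket_toe [-1.1  0.4]
topbasket_tongue [-1.  -1.5]
topbasket_grip [-0.2 -1.2]
in tray [-0.00886232  0.00066367  0.0012818 ]
```

View pics/scene9.png

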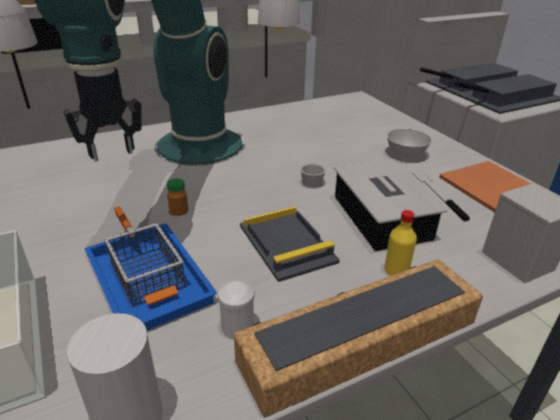

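View pics/top9.png

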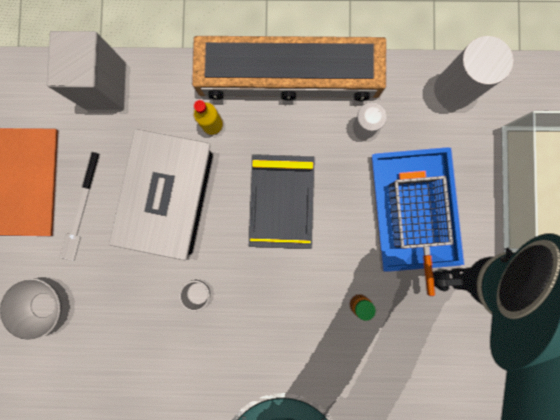

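The basket is flat in the tray, 9 mm to -x of its centre, everything is standing, and the gripper is clear. Handing in.

```bash
python3 -c "
from station import ctrl
print(ctrl.hand_in())"
```

```text
the job is handed in; nothing more can be done
None
```

The basket is out of the cradle, lying flat in the blue tray and released. I handed the job in at about 16 s; no verdict is reported.

**What I did:** I pinched the handle and tilted the basket about 12.5° about its rear bottom edge, with the toe over the lip and the tongue still under the bar. I then drew it about 41 mm towards the handle, levelled it as I lifted it, lowered it into the tray until the floor carried it, let go and retreated straight up.

**Forces:** every wrist reading I took stayed under 5 N. I only had readings at the ends of moves, and basket-on-cradle contact force was not measured directly.

**Last checks:**
- **Basket position:** the fit from both cameras puts it 9 mm to -x and under 1 mm across from the tray's centre. The fitted height is about 1 mm above the tray floor, within calibration error.
- **Bystanders:** the bottle, shaker, jar and cup are standing. In the pictures the tub looks unmoved. The networks' positions for these things scatter by about 5–20 mm between calls, so they can't confirm it more finely.
- **Earlier mismatches:** while the basket was tilted, the top camera did not find the toe, so I judged its height from the arm pose and the scene picture. One early scene detection of the shaker was wrong, and I did not use it.

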